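# Sort the vials and forceps into the bench trays

## Robot

A 6-joint arm with a two-finger parallel gripper is mounted at the origin on a cart in front of the work surface, level with it; the furniture and walls round the work are solid. World frame = base frame: x ahead of the robot, y to its left, z up, the work surface at z = 0. Lengths are in m, angles in rad, forces in N, time in s.
With the tool pointing down it reaches from about 0.25 to 0.775 m from the base axis. Payload 4 kg.
Tool frame: the origin (TCP) lies between the finger pads; the fingertips stand 14 mm ahead of it and the grasp point (between the pads) lies 5 mm behind it; z points along the fingers, y is the line along which they close (so a half turn about z gives the same grasp; the last joint's range is limited). The gripper opens to 85 mm and grips with 20 to 120 N. Pads are 22 mm wide; open, the fingers measure 114 mm over their backs; the gripper's body (76 mm by 85 mm) begins 54 mm behind the grasp point. The pads swing forward as they close: fully open they stand 13 mm farther back than shut.
Start: joints at [-1.443, 0.087, 1.371, -0, 1.684, -0.103], TCP at [0.126, -0.535, 0.245] pointing down, gripper open.
Joint ranges: [-3.1, 3.1], [-0.76, 2.03], [0.27, 2.55], [-1.08, 4.22], [0.17, 2.65], [-2.57, 2.57]. Speed limits (rad/s): [2.79, 2.79, 3.14, 3.14, 3.14, 3.14].

## Interface

Orientations are given as [roll, pitch, yaw] about the fixed x, y, z axes, in that order (R = Rz(yaw) Ry(pitch) Rx(roll)).
In Python, from bench import r gives the robot as it stands. The module is installed in compiled form; this text tells all that it offers.
- The arm moves only by the tool apply_moves, never from a script. Its arguments are lists of equal length, an entry for each row: "angular": the turn, a rotation vector about the tool's x, y, z in units of 8 degrees (1.0 is 8 degrees), a list of three; "xyz": the shift along the tool's x, y, z in units of 25 mm (1.0 is 25 mm), a list of three; "hand": the closure, from -1 (fully open) to 1 (shut). In form: {"angular": [[ax, ay, az], ...], "xyz": [[tx, ty, tz], ...], "hand": [hand, ...]}. A call has 1 to 12 rows; each row shifts and turns the commanded pose from where the row before left it, along the tool's axes as they then stand; what a row does not reach is not made up. A row lasts 1/10 s, in which the tool goes at most 50 mm and 8.59 degrees, less where a joint would pass 70% of its speed; a pose out of reach is approached as far as the arm can. A call is refused whole if a number of a shift passes 1 or a number of a turn 1, either way. A call with a gripper value outside its range is refused whole. The fingers move at their own pace and stop on an object; "squeeze" is the grip in N (left out, the last holds). Time passes only in rows, so rows that do not move let the fingers close. It gives the time, the measured TCP pose, the force, the opening and the grip force at its end, in the units of the state.
- r.get_state(): the state, without advancing time (a new reading comes with each control period).
- r.capture(name): name is "scene" or "side" or "wrist"; returns the picture (400x640x3 uint8, blue, green, red); there is no depth.
- r.camera_model(name): a dict with "mtx" (3x3 intrinsics, pixels), "camera_from_world" (4x4, takes a point from world to camera coordinates); the wrist camera has in their place "T_tool_cam" (4x4, takes a point from camera to tool coordinates, whose origin is the TCP and whose axes are the flange's). Camera axes: x right, y down, z forward; pixel columns grow to the right and rows downward; lengths in m; the calibration is good to about 2 mm. The wrist camera is an equidistant fisheye: a pixel r from the principal point sees the ray r / f radians off the axis. A picture is of the moment at which its call begins: read the wrist's pose just before it. camera_model takes no time and is no camera call.
- r.hand_in(): hands the job in; it is judged then, once.
Trained networks look in the newest picture that a camera, given by its name, has taken for a name from the list of things; names that differ only in an ending like _2 or _b are one class to them, and where a whole thing is asked for, a point or a joint stands for the part that bears it (a point fixed in the world has none). Each returns a list of dicts, best first, with "p" (0 to 1); they miss things now and then, are a little off and sometimes report something else, mostly with a low value. They report only what shows in the picture. A call takes as long as a camera call. They do not tell look-alikes from the thing itself.
- r.find_in(camera, label): "centre" ([x, y, z] in m, in the coordinates of the camera as it stood for that picture, good to about 4 mm: the middle of the surface that is visible of it).
- r.trace(camera, label): "mask" (400x640 bool, what is visible of it).
- r.spot_point(camera, label): "centre" ([x, y, z] in m, in the coordinates of the camera as it stood for that picture, good to about 4 mm: a listed point, or the origin of a listed thing).
The state is a dict: "t": time; "qpos": joint angles; "qd": joint speeds; "tau": joint torques, N m; "eef_pos": TCP position; "tool_rot": TCP orientation; "contact_force": force on the tool from outside, world axes, zero at the start; "ft_torque": the same for the moment, N m; "opening": finger opening in m; "grip_force": force on a finger pad.
Only numpy, scipy, OpenCV 4.12 (cv2) and the standard library are available. Lean on these libraries where they do the work, as an engineer would, in place of code of your own. Each camera call takes 0.05 s, during which the arm holds its last target. There are 200 camera calls.

## Task

Tidy up the three small vials and the forceps left on the open worktop to the right: stand the black-capped vial in the red tray, stand the white-capped vial and the smallest, blue-capped vial in the white tray, one in each of its two bays, and lay the forceps flat in the green tray. Do not knock any vial over, and leave the timer, the bigger blue-capped bottle and the blue tube rack where they are.

Things in the scene. Friction and masses are not known exactly. Their poses are not given: they have to be found in the camera images.
- vial_black: Vial with black cap and brownish contents; 32 mm across the body, 62 mm tall, starts standing upright, loose; origin at the centre of its underside, its z axis points up to the cap. Can be gripped round the body from above.
- vial_white: Slender vial with white cap; 30 mm across the body, 68 mm tall, starts standing upright, loose; origin at the centre of its underside, its z axis points up to the cap. Can be gripped round the body from above. It stands on the open right half (y below -0.1 m), not in the fixed group of bottles behind the middle.
- vial_blue: Smallest white vial, with blue cap; 24 mm across the body, 52 mm tall, starts standing upright, loose; origin at the centre of its underside, its z axis points up to the cap. Can be gripped round the body from above. It stands on the open right half (y below -0.1 m), not in the fixed group of bottles behind the middle.
- forceps: Slim grey steel forceps lying flat, closed and rigid: 131 mm long (its y axis), up to 19 mm wide (x), 9 mm high (z); loose; origin at the middle of its underside. Either end may point either way. Can be pinched across its width at the middle from above.
- tray_white: White plastic tray, 158 mm long (its x axis), 85 mm wide (y), 22 mm high, walls and floor 3 mm thick, open on top; origin at the centre of its underside, z up. Fixed to the worktop. A 3 mm divider across its middle (at x = 0, wall to wall, no higher than the walls) makes two bays, each about 74 mm long (x) by 79 mm wide (y), centred at about x = +39 mm and x = -39 mm.
- tray_red: Red plastic tray without divider, 158 mm long (its x axis), 85 mm wide (y), 22 mm high, walls and floor 3 mm thick, open on top; origin at the centre of its underside, z up. Fixed to the worktop. Fixed bottles up to 140 mm and a 250 mm box tower stand behind the middle of the worktop, beyond x = 0.51 m at y -0.09 to 0.11 m: carry things across nearer to the robot (x about 0.42 m).
- tray_green: Green plastic tray without divider, inside 152 x 79 mm, so the forceps only fit along its length; 158 mm long (its x axis), 85 mm wide (y), 22 mm high, walls and floor 3 mm thick, open on top; origin at the centre of its underside, z up. Fixed to the worktop.
- bottle: Bystander: the bigger bottle with blue cap, 44 mm across, 85 mm tall, loose; origin at the centre of its underside. Stays where it is.
- timer: Bystander: square white bench timer, 66 x 66 x 18 mm, loose; origin at the centre of its underside. Stays where it is.
- rack: Bystander: empty navy-blue tube rack, 78 x 88 x 51 mm, loose; origin at the centre of its underside. Stays where it is.
Mind the look-alikes: they are no part of the job. Of the things shaped like the vial_white, the white one is meant.

How it is judged:
At the end, for the whole second after the job is handed in: Vials upright (0.12 rad) on their tray floors (underside under 9 mm high): black cap in red; white cap and smallest blue cap in white, one per bay. Forceps flat (0.12 rad) on the green tray's floor, centre within 30 mm of its middle lengthwise. All at rest (under 0.02 m/s) (x of vial_black in the frame of tray_red between -0.077 and 0.077 m and y of vial_black in the frame of tray_red between -0.04 and 0.04 m and z of vial_black in the frame of tray_red between -0.002 and 0.009 m and (((x of vial_white in the frame of tray_white between 0.002 and 0.077 m and y of vial_white in the frame of tray_white between -0.04 and 0.04 m and z of vial_white in the frame of tray_white between -0.002 and 0.009 m) and (x of vial_blue in the frame of tray_white between -0.077 and -0.002 m and y of vial_blue in the frame of tray_white between -0.04 and 0.04 m and z of vial_blue in the frame of tray_white between -0.002 and 0.009 m)) or ((x of vial_white in the frame of tray_white between -0.077 and -0.002 m and y of vial_white in the frame of tray_white between -0.04 and 0.04 m and z of vial_white in the frame of tray_white between -0.002 and 0.009 m) and (x of vial_blue in the frame of tray_white between 0.002 and 0.077 m and y of vial_blue in the frame of tray_white between -0.04 and 0.04 m and z of vial_blue in the frame of tray_white between -0.002 and 0.009 m))) and x of forceps in the frame of tray_green between -0.03 and 0.03 m and y of forceps in the frame of tray_green between -0.04 and 0.04 m and z of forceps in the frame of tray_green between -0.002 and 0.009 m and angle between each of forceps, vial_black, vial_white, vial_blue's own z axis and vertical below 0.12 rad and linear speed of each of vial_black, vial_white, vial_blue, forceps below 0.02 m/s); the robot touches nothing.
It fails at once if a vial is knocked over (tilted more than 1 rad) (angle between any of vial_black, vial_white, vial_blue's own z axis and vertical above 1 rad).
It fails at once if the bottle, timer or tube rack is moved more than 15 mm (distance of any of bottle, timer, rack from where it was at the start of the episode above 0.015 m).
It also fails if it takes over 125 s, if anything falls off the work surface, if the arm or the gripper's body presses on something with over 40 N, if the wrist force passes 120 N, or if a joint passes its speed limit or range.

## Working session

There is one attempt and no reset: what is moved stays moved. The work goes in short steps, Python scripts to look and compute and a tool call to move; the robot and the scene stay as the last step left them, time stands still between calls to the robot, and variables do not carry over. Pictures are saved under pics/ and viewed, at most 14 in all, crops included, and the job is handed in when it is done.

Besides the shell and the picture viewer there is one more tool, called after "Request:" in YAML: its name, and indented under it one key for each argument. apply_moves: Moves the arm, as the interface text tells. Its arguments: {"type":"object","properties":{"angular":{"type":"array"},"xyz":{"type":"array"},"hand":{"type":"array"},"squeeze":{"type":"number"}},"required":["angular","xyz","hand"]}

```bash
mkdir -p pics
cat > h.py <<'E'
from bench import r
import numpy as np, cv2
from scipy.spatial.transform import Rotation as R
def toolT(s):
    T=np.eye(4); T[:3,:3]=R.from_euler('xyz',s['tool_rot']).as_matrix(); T[:3,3]=s['eef_pos']; return T
def world(cam,p,T=None):
    m=r.camera_model(cam)
    M=np.linalg.inv(m['camera_from_world']) if cam!='wrist' else T@np.array(m['T_tool_cam'])
    return (M@np.r_[p,1])[:3]
def pix(cam,p):
    m=r.camera_model(cam); q=np.array(m['mtx'])@(np.array(m['camera_from_world'])@np.r_[p,1])[:3]; return q[:2]/q[2]
E
cat > a.py <<'E'
from h import *
np.set_printoptions(precision=3,suppress=True)
s=r.get_state(); print(s)
T=toolT(s)
for c in ['scene','side','wrist']:
    im=r.capture(c); cv2.imwrite(f'pics/{c}0.png',im)
    for l in ['vial_black','vial_white','vial_blue','forceps','tray_white','tray_red','tray_green','bottle','timer','rack']:
        for d in r.spot_point(c,l):
            if d['p']>.25: print(c,l,round(d['p'],2),world(c,d['centre'],T), pix(c,world(c,d['centre'])) if c!='wrist' else '')
print({k:np.array(v) for k,v in r.camera_model('wrist').items() if k!='name'})
E
python3 a.py
```

```text
{'t': 0.0, 'qpos': array([-1.443,  0.088,  1.372,  0.   ,  1.684, -0.103]), 'qd': array([-0.   ,  0.002, -0.001,  0.001, -0.   ,  0.001]), 'tau': array([  0.   , -35.187, -31.327,  -0.   ,   0.011,   0.   ]), 'eef_pos': array([ 0.126, -0.535,  0.244]), 'tool_rot': array([-3.139, -0.   ,  0.231]), 'contact_force': array([ 0.967,  0.25 , -0.776]), 'ft_torque': array([0.05 , 0.003, 0.023]), 'grip_force': 0.0, 'opening': 0.0851319088590474}
scene vial_black 0.26 [ 0.478  0.245 -0.   ] [236.819 204.643]
scene vial_white 0.67 [ 0.674 -0.143 -0.   ] [366.035 214.948]
scene vial_white 0.54 [ 0.466 -0.349 -0.002] [392.811 265.768]
scene vial_white 0.5 [ 0.531 -0.299 -0.   ] [387.825 248.701]
scene vial_blue 0.64 [ 0.406 -0.155 -0.002] [318.52  251.563]
scene forceps 0.67 [ 0.407 -0.308  0.   ] [367.297 269.741]
scene forceps 0.47 [ 0.404 -0.154 -0.002] [317.822 251.759]
scene tray_white 0.61 [ 0.477  0.248 -0.   ] [236.23  204.583]
scene tray_red 0.57 [ 0.52  -0.154 -0.001] [341.746 234.929]
scene tray_green 0.88 [ 0.49   0.091 -0.   ] [273.013 215.641]
scene bottle 0.59 [ 0.674 -0.143 -0.003
[... 392 characters left out ...]
ceps 0.48 [ 0.406 -0.309  0.001] [291.221 282.014]
side tray_white 0.78 [ 0.48   0.246 -0.   ] [290.967 155.309]
side tray_red 0.64 [0.48  0.388 0.001] [285.948 131.808]
side tray_green 0.83 [ 0.488  0.095 -0.   ] [299.631 182.771]
side bottle 0.57 [ 0.676 -0.145 -0.004] [373.285 228.098]
side timer 0.61 [ 0.408 -0.307  0.004] [291.762 280.83 ]
side rack 0.65 [ 0.672 -0.316  0.002] [387.401 270.481]
{'mtx': array([[309.707,   0.   , 328.433],
       [  0.   , 309.707, 196.614],
       [  0.   ,   0.   ,   1.   ]]), 'T_tool_cam': array([[-0.   , -0.965, -0.262,  0.066],
       [ 1.   , -0.   , -0.001,  0.001],
       [ 0.001, -0.262,  0.965, -0.128],
       [ 0.   ,  0.   ,  0.   ,  1.   ]])}
```

View pics/scene0.png

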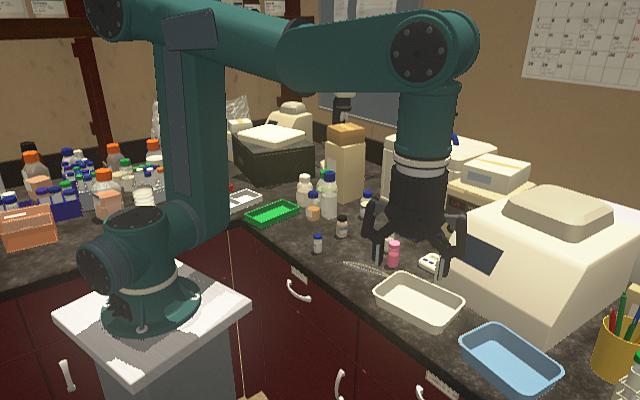

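View pics/side0.png

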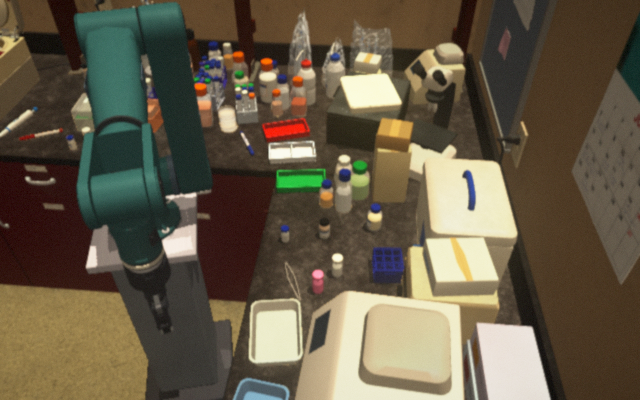

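The scene view shows the black-capped vial at (342,226), small blue at (318,243), pink look-alike at (393,253), and the timer at (430,262). In the side view there is white at (337,265), pink at (318,281), black at (324,228), blue at (285,233), forceps at (293,280), and the trays green (301,179), white (292,152) and red (286,129). Candidates for vial_white are side (337,265), which has a white cap, and (318,281), which is pink all over. The first fits, and I'll confirm it in a crop.

```bash
cat > b.py <<'E'
from h import *
np.set_printoptions(precision=3,suppress=True)
im=cv2.imread('pics/side0.png'); a=cv2.resize(im[205:305,265:425],None,fx=5,fy=5,interpolation=cv2.INTER_CUBIC); cv2.imwrite('pics/crop1.png',a)
def ground(c,uv,z):
    m=r.camera_model(c); P=np.array(m['mtx'])@np.array(m['camera_from_world'])[:3]
    H=np.c_[P[:,0],P[:,1],P[:,2]*z+P[:,3]]
    q=np.linalg.inv(H)@np.c_[uv,np.ones(len(uv))].T; return (q[:2]/q[2]).T
for c in ['side','scene']:
    r.capture(c)
    for l,z in [('forceps',.005),('tray_white',.022),('tray_red',.022),('tray_green',.022)]:
        for d in r.trace(c,l)[:2]:
            if d['p']<.3: continue
            v,u=np.nonzero(d['mask']); g=ground(c,np.c_[u,v],z)
            (cx,cy),(w,h),ang=cv2.minAreaRect(g.astype(np.float32)*1000)
            print(c,l,round(d['p'],2),(u.mean(),v.mean()),'c',cx,cy,'wh',w,h,ang)
E
python3 b.py
```

```text
side tray_white 0.67 (np.float64(291.4620390455531), np.float64(151.76681127982647)) c 481.0293273925781 236.95001220703125 wh 117.65567016601562 159.24082946777344 86.28226470947266
side tray_red 0.8 (np.float64(285.5992647058824), np.float64(129.34558823529412)) c 478.4520568847656 375.81890869140625 wh 161.90762329101562 118.71603393554688 4.727414131164551
side tray_green 0.71 (np.float64(299.8753651411879), np.float64(180.16260954235636)) c 489.9442443847656 83.79195404052734 wh 110.21858978271484 159.46788024902344 80.16761016845703
scene forceps 0.58 (np.float64(364.36507936507934), np.float64(268.97222222222223)) c 400.3340759277344 -304.97662353515625 wh 29.63428497314453 119.32707214355469 4.482202529907227
scene tray_white 0.98 (np.float64(243.69326241134752), np.float64(200.1258865248227)) c 491.25079345703125 214.1162872314453 wh 186.140380859375 110.7086181640625 50.660369873046875
scene tray_green 0.78 (np.float64(271.5298588490771), np.float64(213.90770901194355)) c 471.76251220703125 71.93201446533203 wh 120.33686828613281 183.9604949951172 82.41038513183594
```

View pics/crop1.png

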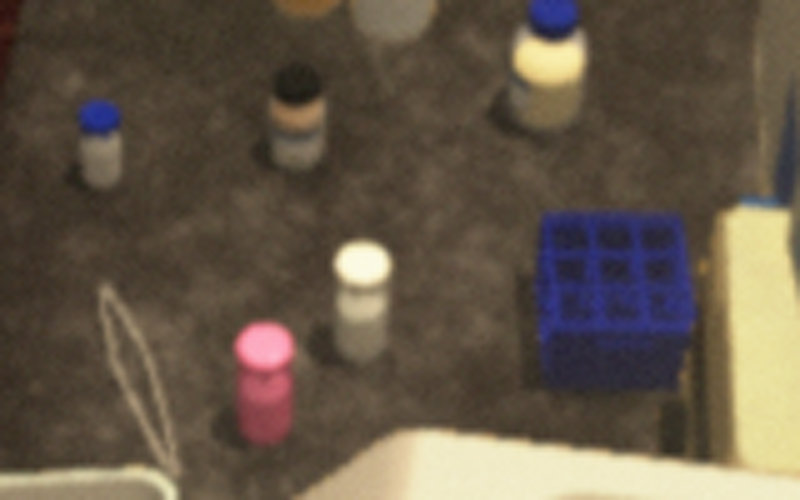

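The crop confirms it: the white-capped slender vial is at side (337,265), and the pink one at (318,281) is the look-alike. I'll move above the area for a wrist view.

Request:
apply_moves:
  angular:
    - [0, 0, 0.83]
    - [0, 0, 0.825]
    - [0, 0, 0]
    - [0, 0, 0]
    - [0, 0, 0]
    - [0, 0, 0]
    - [0, 0, 0]
    - [0, 0, 0]
    - [0, 0, 0]
    - [0, 0, 0]
    - [0, 0, 0]
    - [0, 0, 0]
  xyz:
    - [0, 0, -0.5]
    - [0, 0, -0.5]
    - [0.9, -1, 0]
    - [1, -1, 0]
    - [1, -1, 0]
    - [1, -1, 0]
    - [1, -1, 0]
    - [1, -1, 0]
    - [1, -1, 0]
    - [1, -1, 0]
    - [1, -1, 0]
    - [0, 0, 0]
  hand: [-1, -1, -1, -1, -1, -1, -1, -1, -1, -1, -1, -1]

```text
t: 3.35
eef_pos: [0.3506, -0.3078, 0.2706]
tool_rot: [-3.141, -0.002, 0.006]
contact_force: [-0.1, -0.5, -0.1]
opening: 0.0855
grip_force: 0.0
```

```bash
cat > c.py <<'E'
from h import *
import sys
np.set_printoptions(precision=3,suppress=True)
s=r.get_state(); T=toolT(s); print(s['t'],s['eef_pos'],s['tool_rot'],s['qpos'])
name=sys.argv[1]; im=r.capture('wrist'); cv2.imwrite(f'pics/{name}.png',im)
m=r.camera_model('wrist'); K=np.array(m['mtx']); M=T@np.array(m['T_tool_cam'])
def wpix(p):
    q=(np.linalg.inv(M)@np.r_[p,1])[:3]; th=np.arctan2(np.hypot(*q[:2]),q[2]); return K[:2,2]+K[0,0]*th*q[:2]/np.hypot(*q[:2])
def wground(uv,z):
    d=(np.asarray(uv,float)-K[:2,2])/K[0,0]; th=np.linalg.norm(d,axis=1); v=np.c_[d*(np.sin(th)/th)[:,None],np.cos(th)]@M[:3,:3].T
    k=(z-M[2,3])/v[:,2]; return (M[:3,3]+v*k[:,None])[:,:2]
for l in sys.argv[2:]:
    for d in r.spot_point('wrist',l):
        if d['p']>.25: w=world('wrist',d['centre'],T); print(l,round(d['p'],2),w,wpix(w))
    if l=='forceps' or 'tray' in l:
      for d in r.trace('wrist',l)[:2]:
        if d['p']<.3: continue
        v,u=np.nonzero(d['mask']); g=wground(np.c_[u,v],.005 if l=='forceps' else .022)
        (cx,cy),(w,h),ang=cv2.minAreaRect(g.astype(np.float32)*1000); print(' mask',l,round(d['p'],2),(u.mean(),v.mean()),'c',cx,cy,w,h,ang, 'mean',g.mean(0))
E
python3 c.py w1 vial_black vial_white vial_blue forceps timer bottle rack
```

```text
3.35 [ 0.351 -0.308  0.271] [-3.141 -0.002  0.006] [-0.843 -0.104  1.511  0.002  1.734  0.722]
vial_black 0.82 [ 0.522 -0.155  0.001] [213.916  41.465]
vial_white 0.61 [ 0.468 -0.344 -0.002] [357.283  76.273]
vial_white 0.58 [ 0.53  -0.296  0.   ] [319.796  28.897]
vial_blue 0.65 [ 0.408 -0.155 -0.   ] [213.81  124.159]
forceps 0.5 [ 0.402 -0.307  0.002] [327.725 126.072]
 mask forceps 0.53 (np.float64(323.6212121212121), np.float64(124.97727272727273)) c 405.3086853027344 -307.18701171875 15.891477584838867 128.713134765625 8.228026390075684 mean [ 0.404 -0.302]
timer 0.66 [ 0.53  -0.433  0.001] [424.325  34.321]
timer 0.55 [ 0.408 -0.155 -0.003] [214.761 124.173]
bottle 0.7 [ 0.409 -0.153 -0.003] [213.382 123.971]
```

View pics/w1.png

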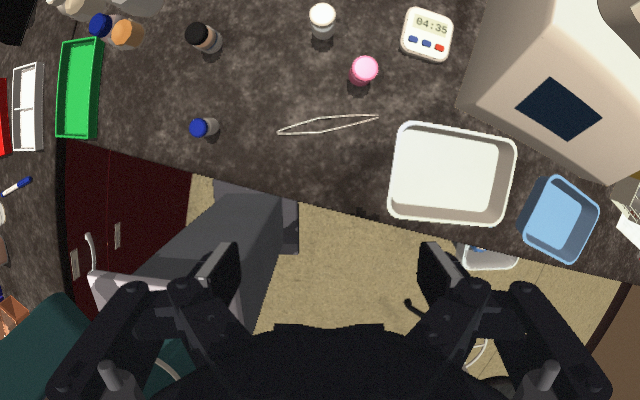

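The wrist view agrees with the other two: black (205,38), white (322,20), pink (364,70), blue (203,127), forceps from (277,133) to (378,117), timer (427,34). I'll take black first.

Request:
apply_moves:
  angular:
    - [0, 0, 0]
    - [0, 0, 0]
    - [0, 0, 0]
    - [0, 0, 0]
    - [0, 0, 0]
    - [0, 0, 0]
    - [0, 0, 0]
    - [0, 0, 0]
    - [0, 0, 0]
    - [0, 0, 0]
    - [0, 0, 0]
    - [0, 0, 0]
  xyz:
    - [0.98, -0.87, 0]
    - [0.98, -0.87, 0]
    - [0.98, -0.87, 0]
    - [0.98, -0.87, 0]
    - [0.98, -0.87, 0]
    - [0.98, -0.87, 0]
    - [1, -0.9, 0]
    - [0, 0, 1]
    - [0, 0, 1]
    - [0, 0, 1]
    - [0, 0, 1]
    - [0, 0, 0]
  hand: [-0.4, -0.4, -0.4, -0.4, -0.4, -0.4, -0.4, -0.4, -0.4, -0.4, -0.4, -0.4]

```text
t: 5.0
eef_pos: [0.5179, -0.157, 0.1657]
tool_rot: [-3.138, 0.008, -0.001]
contact_force: [-0.4, -0.7, -0.7]
opening: 0.0597
grip_force: 0.0
```

```bash
python3 c.py w2 vial_black; python3 -c "
from h import *;print(r.get_state()['opening'])"
```

```text
5.0 [ 0.518 -0.157  0.166] [-3.138  0.008 -0.001] [-0.399  0.103  1.512 -0.     1.536  1.173]
0.059495342543760404
```

View pics/w2.png

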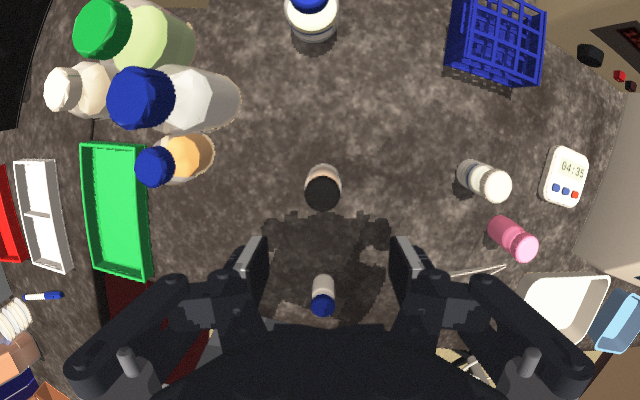

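Black cap is at (322,192), blue at (322,300), white cap at (491,184), timer at (563,177), and bottle at (312,12). I'll refine the black position from its cap.

Request:
apply_moves:
  angular:
    - [0, 0, 0]
    - [0, 0, 0]
    - [0, 0, 0]
    - [0, 0, 0]
    - [0, 0, 0]
    - [0, 0, 0]
    - [0, 0, 0]
    - [0, 0, 0]
    - [0, 0, 0]
    - [0, 0, 0]
    - [0, 0, 0]
    - [0, 0, 0]
  xyz:
    - [0.12, -0.16, 0.8]
    - [0, 0, 1]
    - [0, 0, 1]
    - [0, 0, 1]
    - [0, 0, 0.8]
    - [0, 0, 0.6]
    - [0, 0, 0.3]
    - [0, 0, 0]
    - [0, 0, 0]
    - [0, 0, 0]
    - [0, 0, 0]
    - [0, 0, 0]
  hand: [-0.4, -0.4, -0.4, -0.4, -0.4, -0.4, -0.4, -0.4, 0.5, 0.5, 0.5, 0.5]
  squeeze: 30

```text
t: 6.6
eef_pos: [0.5246, -0.154, 0.0345]
tool_rot: [3.14, -0.003, -0.0]
contact_force: [0.6, 0.2, 4.4]
opening: 0.0296
grip_force: 30.1
```

Request:
apply_moves:
  angular:
    - [0, 0, 0]
    - [0, 0, 0]
    - [0, 0, 0]
    - [0, 0, 0]
    - [0, 0, 0]
    - [0, 0, 0]
    - [0, 0, 0]
    - [0, 0, 0]
    - [0, 0, 0]
    - [0, 0, 0]
    - [0, 0, 0]
    - [0, 0, 0]
  xyz:
    - [0, 0, -0.6]
    - [0, 0, -1]
    - [0, 0, -1]
    - [0, 0, -1]
    - [0, 0, -1]
    - [0, 0, -1]
    - [0, 0, -1]
    - [-1, 0, 0]
    - [-1, 0, 0]
    - [-1, 0, 0]
    - [-1, 0, 0]
    - [-0.2, 0, 0]
  hand: [0.5, 0.5, 0.5, 0.5, 0.5, 0.5, 0.5, 0.5, 0.5, 0.5, 0.5, 0.5]

```text
t: 7.8
eef_pos: [0.4164, -0.1533, 0.1985]
tool_rot: [3.141, 0.0, -0.001]
contact_force: [0.0, 1.0, -0.6]
opening: 0.0295
grip_force: 29.9
```

Request:
apply_moves:
  angular:
    - [0, 0, 0]
    - [0, 0, 0]
    - [0, 0, 0]
    - [0, 0, 0]
    - [0, 0, 0]
    - [0, 0, 0]
    - [0, 0, 0]
    - [0, 0, 0]
    - [0, 0, 0]
    - [0, 0, 0]
    - [0, 0, 0]
    - [0, 0, 0]
  xyz:
    - [0, -1, 0]
    - [0, -1, 0]
    - [0, -1, 0]
    - [0, -1, 0]
    - [0, -1, 0]
    - [0, -1, 0]
    - [0, -1, 0]
    - [0, -1, 0]
    - [0, -1, 0]
    - [0, -1, 0]
    - [0, -1, 0]
    - [0, -1, 0]
  hand: [0.5, 0.5, 0.5, 0.5, 0.5, 0.5, 0.5, 0.5, 0.5, 0.5, 0.5, 0.5]

```text
t: 9.0
eef_pos: [0.4188, 0.1479, 0.1983]
tool_rot: [-3.141, -0.001, -0.0]
contact_force: [0.5, -0.8, -0.6]
opening: 0.0295
grip_force: 29.9
```

```bash
python3 c.py w3 tray_red tray_white tray_green
```

```text
9.0 [0.419 0.148 0.198] [-3.141 -0.001 -0.   ] [ 0.212 -0.138  1.684  0.     1.595  1.782]
tray_red 0.9 [ 0.477  0.386 -0.001] [132.027 132.134]
 mask tray_red 0.59 (np.float64(129.2123975528108), np.float64(134.3969756435415)) c 475.4366149902344 379.4954833984375 160.0965118408203 101.03760528564453 5.959963798522949 mean [0.476 0.376]
 mask tray_red 0.56 (np.float64(384.21547698465645), np.float64(112.51856793417834)) c 488.2190246582031 91.04170227050781 88.33650970458984 161.72415161132812 82.58837127685547 mean [0.488 0.092]
tray_white 0.82 [0.476 0.249 0.002] [233.658 125.16 ]
 mask tray_white 0.84 (np.float64(233.21161464110284), np.float64(122.2906829345587)) c 478.5 245.60446166992188 91.02641296386719 160.0015106201172 85.43690490722656 mean [0.48  0.244]
tray_green 0.78 [ 0.485  0.094 -0.003] [378.702 114.965]
 mask tray_green 0.78 (np.float64(384.12961154106245), np.float64(112.53460064617927)) c 487.93890380859375 91.35868835449219 88.08686828613281 160.3210906982422 82.64775848388672 mean [0.488 0.092]
```

View pics/w3.png

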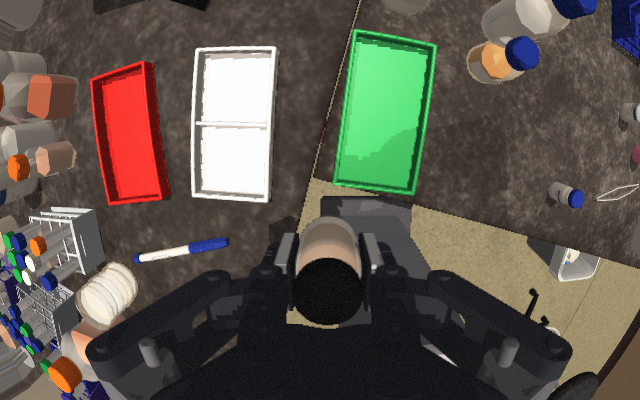

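Trays found: red (130,134), white (233,122), green (385,112); the black vial is held upright. The estimates are red (0.477,0.386) with yaw about +6°, white (0.478,0.247) with yaw about -4.5°, and green (0.488,0.092) with yaw about -7.5°.

Request:
apply_moves:
  angular:
    - [0, 0, 0]
    - [0, 0, 0]
    - [0, 0, 0]
    - [0, 0, 0]
    - [0, 0, 0]
    - [0, 0, 0]
    - [0, 0, 0]
    - [0, 0, 0]
    - [0, 0, 0]
    - [0, 0, 0]
    - [0, 0, -0.75]
    - [0, 0, 0]
  xyz:
    - [0.24, -0.93, 0]
    - [0.24, -0.93, 0]
    - [0.23, -0.92, 0]
    - [0.23, -0.92, 0]
    - [0.23, -0.92, 0]
    - [0.23, -0.92, 0]
    - [0.23, -0.92, 0]
    - [0.23, -0.92, 0]
    - [0.23, -0.92, 0]
    - [0.23, -0.92, 0]
    - [0, 0, 1]
    - [0, 0, 1]
  hand: [0.5, 0.5, 0.5, 0.5, 0.5, 0.5, 0.5, 0.5, 0.5, 0.5, 0.5, 0.5]

```text
t: 10.55
eef_pos: [0.4779, 0.3771, 0.1481]
tool_rot: [-3.141, -0.002, 0.105]
contact_force: [0.2, 0.2, -0.5]
opening: 0.0295
grip_force: 30.0
```

Request:
apply_moves:
  angular:
    - [0, 0, 0]
    - [0, 0, 0]
    - [0, 0, 0]
    - [0, 0, 0]
    - [0, 0, 0]
    - [0, 0, 0]
    - [0, 0, 0]
  xyz:
    - [0, 0, 1]
    - [0, 0, 1]
    - [0, 0, 0.8]
    - [0, 0, 0.8]
    - [0, 0, 0.5]
    - [0, 0, 0]
    - [0, 0, 0]
  hand: [0.5, 0.5, 0.5, 0.5, 0.5, 0.5, 0.5]

```text
t: 11.25
eef_pos: [0.4772, 0.3767, 0.0458]
tool_rot: [-3.141, -0.001, 0.104]
contact_force: [-0.1, -0.0, -0.5]
opening: 0.0297
grip_force: 30.0
```

Request:
apply_moves:
  angular:
    - [0, 0, 0]
    - [0, 0, 0]
    - [0, 0, 0]
    - [0, 0, 0]
    - [0, 0, 0]
    - [0, 0, 0]
    - [0, 0, 0]
  xyz:
    - [0, 0, 0.15]
    - [0, 0, 0.13]
    - [0, 0, 0]
    - [0, 0, 0]
    - [0, 0, 0]
    - [0, 0, 0]
    - [0, 0, 0]
  hand: [0.5, 0.5, 0.5, 0.2, 0.0, 0.0, 0.0]

```text
t: 11.95
eef_pos: [0.4767, 0.3771, 0.0385]
tool_rot: [-3.141, -0.0, 0.104]
contact_force: [0.8, 0.2, 0.3]
opening: 0.0429
grip_force: 0.0
```

Request:
apply_moves:
  angular:
    - [0, 0, 0]
    - [0, 0, 0]
    - [0, 0, 0]
    - [0, 0, 0]
    - [0, 0, 0]
    - [0, 0, 0]
    - [0, 0, 0.75]
  xyz:
    - [0, 0, -0.5]
    - [0, 0, -1]
    - [0, 0, -1]
    - [0, 0, -1]
    - [0, 0, -1]
    - [0, 0, -1]
    - [0, 0, -1]
  hand: [0.0, 0.0, 0.0, 0.0, 0.0, 0.0, 0.0]

```text
t: 12.65
eef_pos: [0.4766, 0.377, 0.2031]
tool_rot: [-3.141, -0.001, -0.003]
contact_force: [0.1, 0.2, -0.2]
opening: 0.0425
grip_force: 0.0
```

```bash
python3 c.py w4 vial_black
```

```text
12.65 [0.477 0.377 0.203] [-3.141 -0.001 -0.003] [ 0.576  0.226  1.297 -0.     1.618  2.15 ]
vial_black 0.81 [0.471 0.376 0.004] [328.617 181.722]
```

View pics/w4.png

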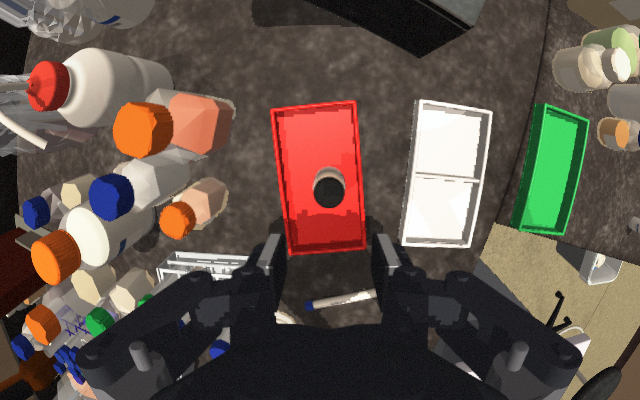

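Black stands upright in the red tray at (328,185). Next is the small blue vial.

Request:
apply_moves:
  angular:
    - [0, 0, 0]
    - [0, 0, 0]
    - [0, 0, 0]
    - [0, 0, 0]
    - [0, 0, 0]
    - [0, 0, 0]
    - [0, 0, 0]
    - [0, 0, 0]
    - [0, 0, 0]
    - [0, 0, 0]
    - [0, 0, 0]
    - [0, 0, 0]
  xyz:
    - [-0.55, 1, 0]
    - [-0.55, 1, 0]
    - [-0.55, 1, 0]
    - [-0.55, 1, 0]
    - [-0.55, 1, 0]
    - [0, 1, 0]
    - [0, 1, 0]
    - [0, 1, 0]
    - [0, 1, 0]
    - [0, 1, 0]
    - [0, 1, 0]
    - [0, 1, 0]
  hand: [-0.3, -0.3, -0.3, -0.3, -0.3, -0.3, -0.3, -0.3, -0.3, -0.3, -0.3, -0.3]

```text
t: 13.95
eef_pos: [0.4072, 0.076, 0.2004]
tool_rot: [3.141, 0.0, 0.001]
contact_force: [0.0, 0.3, -0.5]
opening: 0.0554
grip_force: 0.0
```

Request:
apply_moves:
  angular:
    - [0, 0, 0]
    - [0, 0, 0]
    - [0, 0, 0]
    - [0, 0, 0]
    - [0, 0, 0]
    - [0, 0, 0]
    - [0, 0, 0]
    - [0, 0, 0]
    - [0, 0, 0]
    - [0, 0, 0]
    - [0, 0, 0]
    - [0, 0, 0]
  xyz:
    - [0, 1, 0]
    - [0, 1, 0]
    - [0, 1, 0]
    - [0, 1, 0]
    - [0, 1, 0]
    - [0, 1, 0]
    - [0, 1, 0]
    - [0, 1, 0]
    - [0, 1, 0]
    - [0, 0.24, 1]
    - [0, 0, 1]
    - [0, 0, 0]
  hand: [-0.3, -0.3, -0.3, -0.3, -0.3, -0.3, -0.3, -0.3, -0.3, -0.3, -0.3, -0.3]

```text
t: 15.15
eef_pos: [0.405, -0.153, 0.1467]
tool_rot: [-3.137, 0.008, -0.0]
contact_force: [-0.5, 0.3, -0.2]
opening: 0.0552
grip_force: 0.0
```

```bash
python3 c.py w5 vial_blue vial_white; python3 -c "
import cv2,numpy as np
im=cv2.imread('pics/w5.png').astype(int); b,g,rr=im[...,0],im[...,1],im[...,2]
m=((b>g+50)&(b>rr+60)).astype(np.uint8)
n,l,s,c=cv2.connectedComponentsWithStats(m); print([(s[i],c[i]) for i in range(1,n) if s[i,4]>60])"
```

```text
15.15 [ 0.405 -0.153  0.147] [-3.137  0.008 -0.   ] [-0.492 -0.13   1.781 -0.     1.5    1.079]
vial_blue 0.76 [ 0.408 -0.154 -0.003] [329.52 182.79]
vial_white 0.96 [ 0.531 -0.3   -0.001] [483.553  58.896]
vial_white 0.84 [ 0.471 -0.349 -0.004] [521.214 124.017]
[(array([121,   0,  36,  34, 896], dtype=int32), array([137.11272321,  14.07366071])), (array([311, 184,  30,  31, 695], dtype=int32), array([325.98129496, 199.14100719])), (array([ 16, 229,  18,  12, 139], dtype=int32), array([ 24.24460432, 234.83453237]))]
```

Request:
apply_moves:
  angular:
    - [0, 0, 0]
    - [0, 0, 0]
    - [0, 0, 0]
    - [0, 0, 0]
    - [0, 0, 0]
    - [0, 0, 0]
    - [0, 0, 0]
    - [0, 0, 0]
    - [0, 0, 0]
    - [0, 0, 0]
    - [0, 0, 0]
    - [0, 0, 0]
  xyz:
    - [0, 0, 0.8]
    - [0, 0, 1]
    - [0, 0, 1]
    - [0, 0, 0.8]
    - [0, 0, 0.6]
    - [0, 0, 0.5]
    - [0, 0, 0.2]
    - [0, 0, 0]
    - [0, 0, 0]
    - [0, 0, 0]
    - [0, 0, 0]
    - [0, 0, 0]
  hand: [-0.3, -0.3, -0.3, -0.3, -0.3, -0.3, -0.3, -0.3, 0.7, 0.7, 0.7, 0.7]
  squeeze: 30

```text
t: 16.5
eef_pos: [0.4084, -0.1542, 0.0294]
tool_rot: [3.141, -0.002, -0.0]
contact_force: [-0.2, 1.2, 3.9]
opening: 0.0216
grip_force: 29.5
```

Request:
apply_moves:
  angular:
    - [0, 0, 0]
    - [0, 0, 0]
    - [0, 0, 0]
    - [0, 0, 0]
    - [0, 0, 0]
    - [0, 0, 0]
    - [0, 0, 0]
    - [0, 0, 0]
    - [0, 0, 0]
    - [0, 0, 0]
    - [0, 0, 0]
    - [0, 0, 0]
  xyz:
    - [0, 0, -0.6]
    - [0, 0, -1]
    - [0, 0, -1]
    - [0, 0, -1]
    - [0, 0, -1]
    - [0, 0, -1]
    - [0, -1, -0.4]
    - [0, -1, 0]
    - [0, -1, 0]
    - [0, -1, 0]
    - [0, -1, 0]
    - [0, -1, 0]
  hand: [0.7, 0.7, 0.7, 0.7, 0.7, 0.7, 0.7, 0.7, 0.7, 0.7, 0.7, 0.7]

```text
t: 17.7
eef_pos: [0.4075, -0.0032, 0.1782]
tool_rot: [3.141, -0.0, -0.001]
contact_force: [0.9, -0.2, 0.3]
opening: 0.0216
grip_force: 29.4
```

Request:
apply_moves:
  angular:
    - [0, 0, 0]
    - [0, 0, 0]
    - [0, 0, 0]
    - [0, 0, 0]
    - [0, 0, 0]
    - [0, 0, 0]
    - [0, 0, 0]
    - [0, 0, 0]
    - [0, 0, 0]
    - [0, 0, 0]
    - [0, 0, 0.55]
    - [0, 0, 0]
  xyz:
    - [0.13, -1, 0]
    - [0.13, -1, 0]
    - [0.13, -1, 0]
    - [0.13, -1, 0]
    - [0.13, -1, 0]
    - [0.13, -1, 0]
    - [0.13, -1, 0]
    - [0.13, -1, 0]
    - [0.13, -1, 0]
    - [0.13, -1, 0]
    - [0, -0.15, 0]
    - [0, 0, 0]
  hand: [0.7, 0.7, 0.7, 0.7, 0.7, 0.7, 0.7, 0.7, 0.7, 0.7, 0.7, 0.7]

```text
t: 18.9
eef_pos: [0.4401, 0.2504, 0.1779]
tool_rot: [3.141, 0.0, -0.075]
contact_force: [-0.1, 0.2, -0.7]
opening: 0.0217
grip_force: 29.4
```

```bash
python3 c.py w6 tray_white
```

```text
18.9 [0.44  0.25  0.178] [ 3.141  0.    -0.075] [ 0.405  0.014  1.581 -0.     1.547  2.052]
tray_white 0.59 [0.478 0.248 0.003] [326.794 143.154]
 mask tray_white 0.82 (np.float64(327.62997808996005), np.float64(141.07526743137)) c 478.7594909667969 247.4904327392578 86.83586883544922 159.6201629638672 85.86660766601562 mean [0.481 0.247]
```

View pics/w6.png

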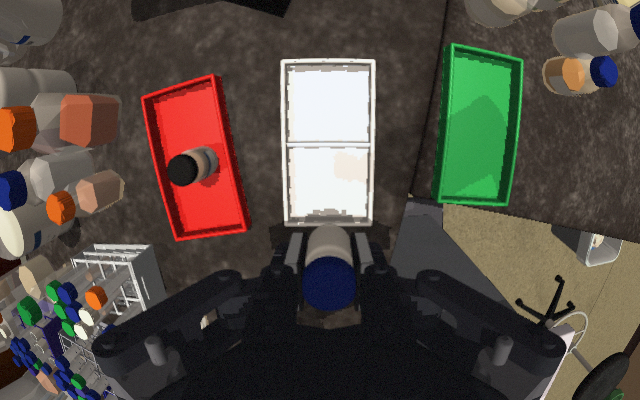

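The white tray at (328,142) is squarely aligned with the tool, with the near bay under the vial and black still upright in red. Lowering now.

Request:
apply_moves:
  angular:
    - [0, 0, 0]
    - [0, 0, 0]
    - [0, 0, 0]
    - [0, 0, 0]
    - [0, 0, 0]
    - [0, 0, 0]
    - [0, 0, 0]
    - [0, 0, 0]
    - [0, 0, 0]
    - [0, 0, 0]
    - [0, 0, 0]
    - [0, 0, 0]
  xyz:
    - [0, 0, 0.8]
    - [0, 0, 1]
    - [0, 0, 1]
    - [0, 0, 1]
    - [0, 0, 0.9]
    - [0, 0, 0.6]
    - [0, 0, 0.3]
    - [0, 0, 0.18]
    - [0, 0, 0]
    - [0, 0, 0]
    - [0, 0, 0]
    - [0, 0, 0]
  hand: [0.7, 0.7, 0.7, 0.7, 0.7, 0.7, 0.7, 0.7, 0.7, 0.4, 0.15, 0.15]

```text
t: 20.25
eef_pos: [0.4408, 0.25, 0.0346]
tool_rot: [-3.141, -0.001, -0.077]
contact_force: [0.9, -0.2, 0.8]
opening: 0.0362
grip_force: 0.0
```

Request:
apply_moves:
  angular:
    - [0, 0, 0]
    - [0, 0, 0]
    - [0, 0, 0]
    - [0, 0, 0]
    - [0, 0, 0]
    - [0, 0, 0]
    - [0, 0, 0]
    - [0, 0, 0]
    - [0, 0, -0.55]
    - [0, 0, 0]
  xyz:
    - [0, 0, 0]
    - [0, 0, 0]
    - [0, 0, -0.5]
    - [0, 0, -1]
    - [0, 0, -1]
    - [0, 0, -1]
    - [0, 0, -1]
    - [0, 0, -1]
    - [0, 0, -1]
    - [0, 0, 0]
  hand: [0.15, 0.15, 0.15, 0.15, 0.15, 0.15, 0.15, 0.15, 0.15, 0.15]

```text
t: 21.25
eef_pos: [0.4424, 0.2507, 0.2019]
tool_rot: [-3.138, -0.009, 0.0]
contact_force: [0.3, 0.5, 0.6]
opening: 0.0362
grip_force: 0.0
```

```bash
python3 c.py w7 vial_blue
```

```text
21.25 [0.442 0.251 0.202] [-3.138 -0.009  0.   ] [ 0.404  0.     1.547 -0.     1.584  1.975]
vial_blue 0.64 [0.441 0.247 0.   ] [331.652 178.577]
```

View pics/w7.png

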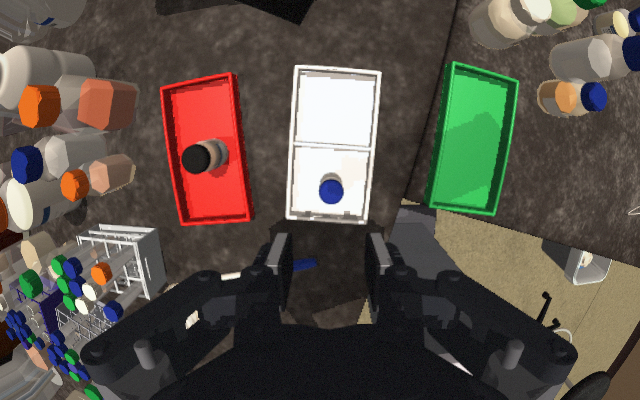

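Blue stands in the near bay at (331,187). Going for the white vial.

Request:
apply_moves:
  angular:
    - [0, 0, 0]
    - [0, 0, 0]
    - [0, 0, 0]
    - [0, 0, 0]
    - [0, 0, 0]
    - [0, 0, 0]
    - [0, 0, 0]
    - [0, 0, 0]
    - [0, 0, 0]
    - [0, 0, 0]
    - [0, 0, 0]
    - [0, 0, 0]
  xyz:
    - [-0.4, 1, 0]
    - [-0.4, 1, 0]
    - [0, 1, 0]
    - [0, 1, 0]
    - [0, 1, 0]
    - [0, 1, 0]
    - [0, 1, 0]
    - [0, 1, 0]
    - [0, 1, 0]
    - [0, 1, 0]
    - [0, 1, 0]
    - [0, 1, 0]
  hand: [-0.3, -0.3, -0.3, -0.3, -0.3, -0.3, -0.3, -0.3, -0.3, -0.3, -0.3, -0.3]

```text
t: 22.55
eef_pos: [0.4191, -0.051, 0.1945]
tool_rot: [-3.141, 0.003, -0.001]
contact_force: [-0.4, 0.3, -0.6]
opening: 0.0557
grip_force: 0.0
```

Request:
apply_moves:
  angular:
    - [0, 0, 0]
    - [0, 0, 0]
    - [0, 0, 0]
    - [0, 0, 0]
    - [0, 0, 0]
    - [0, 0, 0]
    - [0, 0, 0]
    - [0, 0, 0]
    - [0, 0, 0]
    - [0, 0, 0]
    - [0, 0, 0]
    - [0, 0, 0]
  xyz:
    - [0, 1, 0]
    - [0, 1, 0]
    - [0, 1, 0]
    - [0, 1, 0]
    - [0, 1, 0]
    - [0.9, 1, 0]
    - [0.9, 1, 0]
    - [0.9, 1, 0]
    - [0.9, 1, 0]
    - [0.9, 0.9, 0]
    - [0, 0, 0]
    - [0, 0, 0]
  hand: [-0.3, -0.3, -0.3, -0.3, -0.3, -0.3, -0.3, -0.3, -0.3, -0.3, -0.3, -0.3]

```text
t: 23.75
eef_pos: [0.5319, -0.2975, 0.1938]
tool_rot: [-3.139, 0.004, -0.001]
contact_force: [0.3, 0.6, 0.5]
opening: 0.0554
grip_force: 0.0
```

Request:
apply_moves:
  angular:
    - [0, 0, -0.95]
    - [0, 0, -0.95]
    - [0, 0, -0.95]
    - [0, 0, -0.95]
    - [0, 0, -0.95]
    - [0, 0, 0]
    - [0, 0, 0]
  xyz:
    - [0, 0, 0]
    - [0, 0, 0]
    - [0, 0, 0]
    - [0, 0, 0]
    - [0, 0, 0]
    - [0, 0, 0]
    - [0, 0, 0]
  hand: [-0.3, -0.3, -0.3, -0.3, -0.3, -0.3, -0.3]

```text
t: 24.45
eef_pos: [0.532, -0.2969, 0.1963]
tool_rot: [-3.141, 0.0, 0.661]
contact_force: [1.0, -0.5, -0.4]
opening: 0.0559
grip_force: 0.0
```

```bash
python3 c.py w8 vial_white
```

```text
24.45 [ 0.532 -0.297  0.196] [-3.141  0.     0.661] [-0.602  0.233  1.301  0.     1.608  0.308]
vial_white 0.68 [ 0.53  -0.301 -0.002] [329.733 179.802]
vial_white 0.58 [ 0.468 -0.349 -0.005] [329.984 245.757]
```

View pics/w8.png

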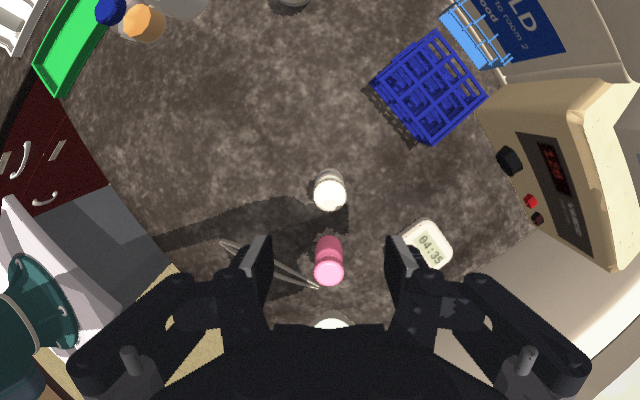

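The white cap (329,193) is centred between the fingers, with the pink look-alike (328,262) behind it, clear of the closing line. Descending.

Request:
apply_moves:
  angular:
    - [0, 0, 0]
    - [0, 0, 0]
    - [0, 0, 0]
    - [0, 0, 0]
    - [0, 0, 0]
    - [0, 0, 0]
    - [0, 0, 0]
    - [0, 0, 0]
    - [0, 0, 0]
    - [0, 0, 0]
    - [0, 0, 0]
    - [0, 0, 0]
  xyz:
    - [0, 0, 1]
    - [0, 0, 1]
    - [0, 0, 1]
    - [0, 0, 1]
    - [0, 0, 1]
    - [0, 0, 0.8]
    - [0, 0, 0.45]
    - [0, 0, 0.2]
    - [0, 0, 0]
    - [0, 0, 0]
    - [0, 0, 0]
    - [0, 0, 0]
  hand: [-0.3, -0.3, -0.3, -0.3, -0.3, -0.3, -0.3, -0.3, 0.5, 0.5, 0.5, 0.5]
  squeeze: 30

```text
t: 25.75
eef_pos: [0.5334, -0.2983, 0.0364]
tool_rot: [3.139, -0.001, 0.663]
contact_force: [-0.3, -1.1, 1.8]
opening: 0.0273
grip_force: 29.7
```

Request:
apply_moves:
  angular:
    - [0, 0, 0]
    - [0, 0, 0]
    - [0, 0, 0]
    - [0, 0, 0]
    - [0, 0, 0]
    - [0, 0, 0]
    - [0, 0, 0]
    - [0, 0, 0.95]
    - [0, 0, 0.95]
    - [0, 0, 0.95]
    - [0, 0, 0.95]
    - [0, 0, 0.94]
  xyz:
    - [0, 0, -0.6]
    - [0, 0, -1]
    - [0, 0, -1]
    - [0, 0, -1]
    - [0, 0, -1]
    - [0, 0, -1]
    - [0, 0, -1]
    - [0, 0, 0]
    - [0, 0, 0]
    - [0, 0, 0]
    - [0, 0, 0]
    - [0, 0, 0]
  hand: [0.5, 0.5, 0.5, 0.5, 0.5, 0.5, 0.5, 0.5, 0.5, 0.5, 0.5, 0.5]

```text
t: 26.95
eef_pos: [0.5327, -0.2978, 0.2016]
tool_rot: [3.141, -0.001, -0.004]
contact_force: [0.4, -0.7, 0.1]
opening: 0.0274
grip_force: 29.6
```

Request:
apply_moves:
  angular:
    - [0, 0, 0]
    - [0, 0, 0]
    - [0, 0, 0]
    - [0, 0, 0]
    - [0, 0, 0]
    - [0, 0, 0]
    - [0, 0, 0]
    - [0, 0, 0]
    - [0, 0, 0]
    - [0, 0, 0]
    - [0, 0, 0]
    - [0, 0, 0]
  xyz:
    - [-0.9, -1, 0]
    - [-0.9, -1, 0]
    - [-0.9, -1, 0]
    - [-0.9, -1, 0]
    - [-0.9, -1, 0]
    - [0, -1, 0]
    - [0, -1, 0]
    - [0, -1, 0]
    - [0, -1, 0]
    - [0, -1, 0]
    - [0, -1, 0]
    - [0, -1, 0]
  hand: [0.5, 0.5, 0.5, 0.5, 0.5, 0.5, 0.5, 0.5, 0.5, 0.5, 0.5, 0.5]

```text
t: 28.15
eef_pos: [0.4197, 0.0031, 0.2016]
tool_rot: [3.141, -0.002, 0.001]
contact_force: [1.1, 0.6, -0.4]
opening: 0.027
grip_force: 29.7
```

Request:
apply_moves:
  angular:
    - [0, 0, 0]
    - [0, 0, 0]
    - [0, 0, 0]
    - [0, 0, 0]
    - [0, 0, 0]
    - [0, 0, 0]
    - [0, 0, 0]
    - [0, 0, 0]
    - [0, 0, 0]
    - [0, 0, 0]
    - [0, 0, 0.55]
    - [0, 0, 0]
  xyz:
    - [0, -0.97, 0]
    - [0, -0.97, 0]
    - [0, -0.97, 0]
    - [0, -0.97, 0]
    - [0, -0.97, 0]
    - [0, -0.97, 0]
    - [0.5, -0.97, 0]
    - [0.8, -0.97, 0]
    - [0.9, -0.97, 0]
    - [0.9, -0.97, 0]
    - [0.8, 0, 0]
    - [0, 0, 0]
  hand: [0.5, 0.5, 0.5, 0.5, 0.5, 0.5, 0.5, 0.5, 0.5, 0.5, 0.5, 0.5]

```text
t: 29.35
eef_pos: [0.5187, 0.2452, 0.2007]
tool_rot: [-3.142, -0.001, -0.076]
contact_force: [0.0, -0.5, -0.3]
opening: 0.0275
grip_force: 29.7
```

```bash
python3 c.py w9 vial_blue tray_white
```

```text
29.35 [0.519 0.245 0.201] [-3.142 -0.001 -0.076] [ 0.343  0.152  1.388 -0.001  1.601  1.99 ]
tray_white 0.71 [0.478 0.249 0.003] [327.619 213.16 ]
 mask tray_white 0.64 (np.float64(328.6236187845304), np.float64(182.8078729281768)) c 508.4925842285156 245.225341796875 86.48530578613281 102.98564147949219 85.62275695800781 mean [0.516 0.245]
```

View pics/w9.png

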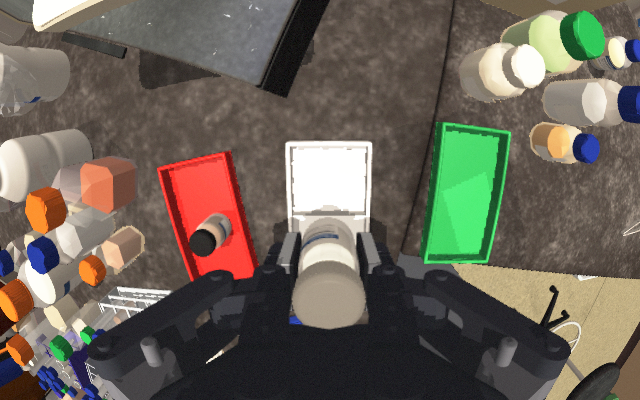

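The far bay is at (328,180) and aligned. I'll back off 8 mm to keep clear of the black box ahead, then lower.

Request:
apply_moves:
  angular:
    - [0, 0, 0]
    - [0, 0, 0]
    - [0, 0, 0]
    - [0, 0, 0]
    - [0, 0, 0]
    - [0, 0, 0]
    - [0, 0, 0]
    - [0, 0, 0]
    - [0, 0, 0]
    - [0, 0, 0]
    - [0, 0, 0]
    - [0, 0, 0]
  xyz:
    - [-0.32, 0, 0.8]
    - [0, 0, 1]
    - [0, 0, 1]
    - [0, 0, 1]
    - [0, 0, 1]
    - [0, 0, 0.8]
    - [0, 0, 0.5]
    - [0, 0, 0.2]
    - [0, 0, 0.1]
    - [0, 0, 0]
    - [0, 0, 0]
    - [0, 0, 0]
  hand: [0.5, 0.5, 0.5, 0.5, 0.5, 0.5, 0.5, 0.5, 0.5, 0.5, 0.5, 0.5]

```text
t: 30.75
eef_pos: [0.5097, 0.2455, 0.0411]
tool_rot: [-3.141, -0.002, -0.076]
contact_force: [-0.5, -0.5, -1.1]
opening: 0.0272
grip_force: 29.7
```

Request:
apply_moves:
  angular:
    - [0, 0, 0]
    - [0, 0, 0]
    - [0, 0, 0]
    - [0, 0, 0]
    - [0, 0, 0]
    - [0, 0, 0]
    - [0, 0, 0]
    - [0, 0, 0]
    - [0, 0, 0]
    - [0, 0, 0]
    - [0, 0, -0.55]
    - [0, 0, 0]
  xyz:
    - [0, 0, 0]
    - [0, 0, 0]
    - [0, 0, 0]
    - [0, 0, 0]
    - [0, 0, -0.5]
    - [0, 0, -1]
    - [0, 0, -1]
    - [0, 0, -1]
    - [0, 0, -1]
    - [0, 0, -1]
    - [0, 0, -1]
    - [-1, 0, 0]
  hand: [0.3, 0.05, 0.05, 0.05, 0.05, 0.05, 0.05, 0.05, 0.05, 0.05, 0.05, 0.05]

```text
t: 31.95
eef_pos: [0.4876, 0.2458, 0.2083]
tool_rot: [-3.138, -0.01, 0.001]
contact_force: [-0.5, 1.3, -0.6]
opening: 0.0407
grip_force: 0.0
```

```bash
python3 c.py w10 vial_white vial_blue tray_green
```

```text
31.95 [0.488 0.246 0.208] [-3.138 -0.01   0.001] [ 0.363  0.081  1.451 -0.001  1.599  1.933]
vial_blue 0.91 [0.441 0.246 0.   ] [328.519 216.789]
tray_green 0.96 [ 0.482  0.095 -0.003] [455.873 181.619]
tray_green 0.29 [ 0.476  0.385 -0.001] [210.162 187.11 ]
 mask tray_green 0.89 (np.float64(462.3595941509997), np.float64(177.47786730329256)) c 488.8656311035156 94.17218780517578 94.83308410644531 159.84713745117188 82.62184143066406 mean [0.492 0.097]
```

View pics/w10.png

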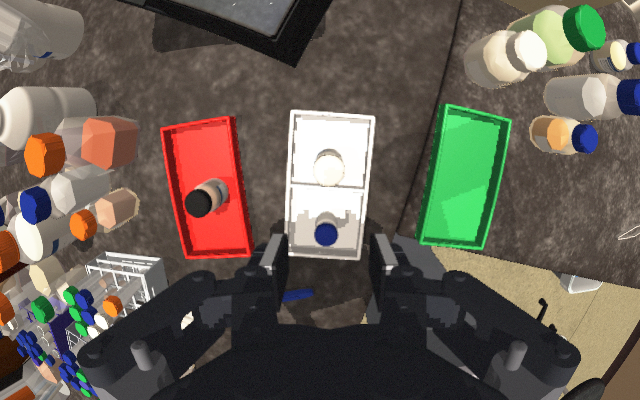

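White stands in the far bay at (329,165), blue in the near bay at (326,230), and black in red at (205,193). Next is the forceps.

Request:
apply_moves:
  angular:
    - [0, 0, 0]
    - [0, 0, 0]
    - [0, 0, 0]
    - [0, 0, 0]
    - [0, 0, 0]
    - [0, 0, 0]
    - [0, 0, 0]
    - [0, 0, 0]
    - [0, 0, 0]
    - [0, 0, 0]
    - [0, 0, 0]
    - [0, 0, 0]
  xyz:
    - [-0.8, 1, 0]
    - [-0.8, 1, 0]
    - [-0.8, 1, 0]
    - [-0.9, 1, 0]
    - [0, 1, 0]
    - [0, 1, 0]
    - [0, 1, 0]
    - [0, 1, 0]
    - [0, 1, 0]
    - [0, 1, 0]
    - [0, 1, 0]
    - [0, 1, 0]
  hand: [0, 0, 0, 0, 0, 0, 0, 0, 0, 0, 0, 0]

```text
t: 33.4
eef_pos: [0.402, -0.0562, 0.2022]
tool_rot: [3.142, 0.001, 0.001]
contact_force: [0.2, -0.6, -0.5]
opening: 0.0429
grip_force: 0.0
```

Request:
apply_moves:
  angular:
    - [0, 0, 0]
    - [0, 0, 0]
    - [0, 0, 0]
    - [0, 0, 0]
    - [0, 0, 0]
    - [0, 0, 0]
    - [0, 0, 0]
    - [0, 0, 0]
    - [0, 0, 0]
    - [0, 0, -0.9]
    - [0, 0, -0.9]
    - [0, 0, -0.9]
  xyz:
    - [0, 1, 0]
    - [0, 1, 0]
    - [0, 1, 0]
    - [0, 1, 0]
    - [0, 1, 0]
    - [0, 1, 0]
    - [0, 1, 0]
    - [0, 1, 0]
    - [0, 1, 0]
    - [0, 0, 0]
    - [0, 0, 0]
    - [0, 0, 0]
  hand: [0, 0, 0, 0, 0, 0, 0, 0, 0, 0, 0, 0]

```text
t: 34.6
eef_pos: [0.4021, -0.2807, 0.2018]
tool_rot: [-3.14, 0.001, 0.382]
contact_force: [0.1, 0.2, 0.3]
opening: 0.0426
grip_force: 0.0
```

Request:
apply_moves:
  angular:
    - [0, 0, -0.96]
    - [0, 0, -0.96]
    - [0, 0, -0.96]
    - [0, 0, -0.96]
    - [0, 0, -0.96]
    - [0, 0, -0.96]
    - [0, 0, -0.96]
    - [0, 0, -0.96]
    - [0, 0, -0.96]
    - [0, 0, -0.96]
    - [0, 0, 0]
    - [0, 0, 0]
  xyz:
    - [0, 0, 0]
    - [0, 0, 0]
    - [0, 0, 0]
    - [0, 0, 0]
    - [0, 0, 0]
    - [0, 0, 0]
    - [0, 0, 0]
    - [0, 0, 0]
    - [0, 0, 0]
    - [0, 0, 0]
    - [0, 0, 0]
    - [0, 0, 0]
  hand: [0, 0, 0, 0, 0, 0, 0, 0, 0, 0, 0, 0]

```text
t: 35.8
eef_pos: [0.4022, -0.2801, 0.2022]
tool_rot: [-3.141, -0.0, 1.715]
contact_force: [0.3, 0.6, 0.8]
opening: 0.0423
grip_force: 0.0
```

```bash
python3 c.py w11 forceps
```

```text
35.8 [ 0.402 -0.28   0.202] [-3.141 -0.     1.715] [-0.724 -0.034  1.58  -0.     1.596 -0.869]
forceps 0.83 [ 0.408 -0.305  0.001] [330.885 198.067]
 mask forceps 0.57 (np.float64(327.01973684210526), np.float64(203.73026315789474)) c 405.2325134277344 -305.4638671875 18.101423263549805 126.31549835205078 5.592950344085693 mean [ 0.405 -0.312]
```

View pics/w11.png

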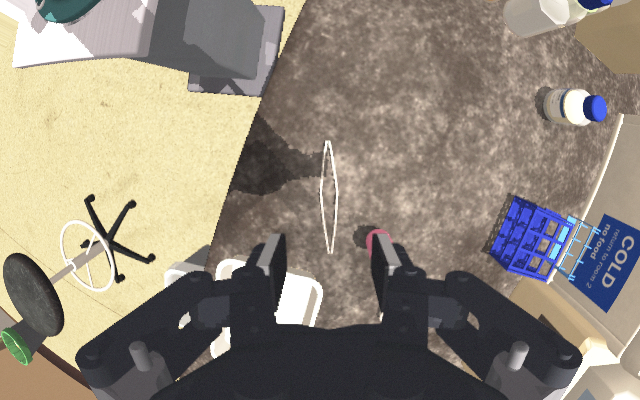

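The forceps run from (327,141) to (331,253), almost in line with the tool, and the pink vial (377,240) is clear at lower right.

```bash
PX="327,141,.005;331,253,.005;321,193,.005;338,193,.005" python3 c.py w12
```

```text
35.95 [ 0.402 -0.28   0.202] [-3.141 -0.     1.717] [-0.724 -0.034  1.58  -0.     1.596 -0.87 ]
327,141,.005 [[ 0.395 -0.243]]
331,253,.005 [[ 0.418 -0.369]]
321,193,.005 [[ 0.397 -0.3  ]]
338,193,.005 [[ 0.415 -0.297]]
```

Request:
apply_moves:
  angular:
    - [0, 0, -0.24]
    - [0, 0, 0]
    - [0, 0, 0]
    - [0, 0, 0]
    - [0, 0, 0]
    - [0, 0, 0]
    - [0, 0, 0]
    - [0, 0, 0]
    - [0, 0, 0]
    - [0, 0, 0]
    - [0, 0, 0]
    - [0, 0, 0]
  xyz:
    - [0, 0, 0]
    - [-0.65, 0, 0]
    - [0, 0, 1]
    - [0, 0, 1]
    - [0, 0, 1]
    - [0, 0, 1]
    - [0, 0, 1]
    - [0, 0, 1]
    - [0, 0, 0.6]
    - [0, 0, 0.4]
    - [0, 0, 0]
    - [0, 0, 0]
  hand: [0, 0, 0, 0, 0, 0, 0, 0, 0, 0, 0, 0]

```text
t: 37.2
eef_pos: [0.4055, -0.2966, 0.0281]
tool_rot: [3.141, 0.001, 1.751]
contact_force: [0.3, 0.6, 0.1]
opening: 0.0428
grip_force: 0.0
```

Request:
apply_moves:
  angular:
    - [0, 0, 0]
    - [0, 0, 0]
    - [0, 0, 0]
    - [0, 0, 0]
    - [0, 0, 0]
    - [0, 0, 0]
    - [0, 0, 0]
    - [0, 0, 0]
    - [0, 0, 0]
  xyz:
    - [0, 0, 0.2]
    - [0, 0, 0.16]
    - [0, 0, 0.1]
    - [0, 0, 0]
    - [0, 0, 0]
    - [0, 0, 0]
    - [0, 0, 0]
    - [0, 0, 0]
    - [0, 0, 0]
  hand: [0, 0, 0, 0, 0.8, 0.8, 0.8, 0.8, 0.8]
  squeeze: 30

```text
t: 38.1
eef_pos: [0.4053, -0.296, 0.0164]
tool_rot: [3.141, 0.001, 1.752]
contact_force: [0.2, -0.4, 0.7]
opening: 0.018
grip_force: 29.4
```

Forceps gripped (18 mm). Lift, turn, carry.

Request:
apply_moves:
  angular:
    - [0, 0, 0]
    - [0, 0, 0]
    - [0, 0, 0]
    - [0, 0, 0]
    - [0, 0, 0]
    - [0, 0, 0]
    - [0, 0, 0]
    - [0, 0, 0]
    - [0, 0, 0.9]
    - [0, 0, 0.9]
    - [0, 0, 0.9]
    - [0, 0, 0.9]
  xyz:
    - [0, 0, -0.4]
    - [0, 0, -0.8]
    - [0, 0, -1]
    - [0, 0, -1]
    - [0, 0, -1]
    - [0, 0, -1]
    - [0, 0, -1]
    - [0, 0, -1]
    - [0, 0, 0]
    - [0, 0, 0]
    - [0, 0, 0]
    - [0, 0, 0]
  hand: [0.8, 0.8, 0.8, 0.8, 0.8, 0.8, 0.8, 0.8, 0.8, 0.8, 0.8, 0.8]

```text
t: 39.3
eef_pos: [0.4049, -0.2957, 0.1967]
tool_rot: [3.141, 0.0, 1.244]
contact_force: [-0.3, 0.1, -0.4]
opening: 0.0178
grip_force: 29.3
```

Request:
apply_moves:
  angular:
    - [0, 0, 0.9]
    - [0, 0, 0.9]
    - [0, 0, 0.9]
    - [0, 0, 0.9]
    - [0, 0, 0.9]
    - [0, 0, 0.9]
    - [0, 0, 0.9]
    - [0, 0, 0.9]
    - [0, 0, 0.9]
    - [0, 0, 0.84]
    - [0, 0, 0]
    - [0, 0, 0]
  xyz:
    - [0, 0, 0]
    - [0, 0, 0]
    - [0, 0, 0]
    - [0, 0, 0]
    - [0, 0, 0]
    - [0, 0, 0]
    - [0, 0, 0]
    - [0, 0, 0]
    - [0, 0, 0]
    - [0, 0, 0]
    - [0, 0, 0]
    - [0, 0, 0]
  hand: [0.8, 0.8, 0.8, 0.8, 0.8, 0.8, 0.8, 0.8, 0.8, 0.8, 0.8, 0.8]

```text
t: 40.5
eef_pos: [0.405, -0.2958, 0.1964]
tool_rot: [3.141, -0.0, 0.004]
contact_force: [0.3, -0.8, 0.7]
opening: 0.0175
grip_force: 29.3
```

Request:
apply_moves:
  angular:
    - [0, 0, 0]
    - [0, 0, 0]
    - [0, 0, 0]
    - [0, 0, 0]
    - [0, 0, 0]
    - [0, 0, 0]
    - [0, 0, 0]
    - [0, 0, 0]
    - [0, 0, 0]
    - [0, 0, 0]
    - [0, 0, 0]
    - [0, 0, 0]
  xyz:
    - [0, -1, 0]
    - [0, -1, 0]
    - [0, -1, 0]
    - [0, -1, 0]
    - [0, -1, 0]
    - [0, -1, 0]
    - [0, -1, 0]
    - [0, -1, 0]
    - [0, -1, 0]
    - [0, -1, 0]
    - [0, -1, 0]
    - [0, -1, 0]
  hand: [0.8, 0.8, 0.8, 0.8, 0.8, 0.8, 0.8, 0.8, 0.8, 0.8, 0.8, 0.8]

```text
t: 41.7
eef_pos: [0.4045, 0.0052, 0.1963]
tool_rot: [3.141, -0.0, 0.003]
contact_force: [0.9, -0.1, 0.1]
opening: 0.0178
grip_force: 29.4
```

```bash
python3 c.py w13 forceps tray_green
```

```text
41.7 [0.405 0.005 0.196] [ 3.141 -0.     0.003] [-0.128 -0.231  1.765 -0.     1.606  1.44 ]
forceps 0.61 [0.392 0.004 0.179] [329.756 267.698]
 mask forceps 0.97 (np.float64(329.3344651952462), np.float64(235.13752122241087)) c 328.11859130859375 4.229257583618164 41.61542892456055 234.7978973388672 88.89508056640625 mean [0.334 0.003]
 mask forceps 0.49 (np.float64(44.35655253837072), np.float64(136.57615112160568)) c 472.6893310546875 420.496337890625 110.12602996826172 32.984737396240234 88.5804672241211 mean [0.473 0.416]
tray_green 0.87 [0.488 0.093 0.001] [245.109 100.099]
 mask tray_green 0.92 (np.float64(245.06776259936714), np.float64(99.47981785907231)) c 487.98211669921875 89.51766967773438 89.43212890625 159.5030975341797 82.62649536132812 mean [0.488 0.088]
```

View pics/w13.png

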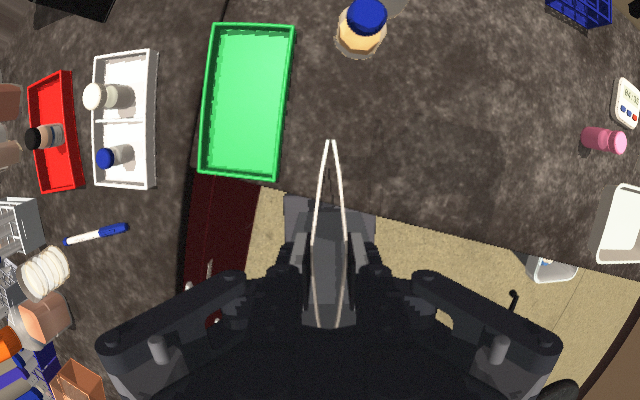

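Forceps are held straight along the tool with their centre about 12 mm behind the TCP. The green tray is at (245,100) and its near side is clear.

Request:
apply_moves:
  angular:
    - [0, 0, 0]
    - [0, 0, 0]
    - [0, 0, 0]
    - [0, 0, 0]
    - [0, 0, 0.94]
    - [0, 0, 0]
    - [0, 0, 0]
    - [0, 0, 0]
    - [0, 0, 0]
    - [0, 0, 0]
    - [0, 0, 0]
    - [0, 0, 0]
  xyz:
    - [0.92, -0.86, 0]
    - [0.92, -0.86, 0]
    - [0.92, -0.86, 0]
    - [0.92, -0.86, 0]
    - [0, 0, 0]
    - [0, 0, 1]
    - [0, 0, 1]
    - [0, 0, 1]
    - [0, 0, 1]
    - [0, 0, 0.7]
    - [0, 0, 0]
    - [0, 0, 0]
  hand: [0.8, 0.8, 0.8, 0.8, 0.8, 0.8, 0.8, 0.8, 0.8, 0.8, 0.8, 0.8]

```text
t: 43.15
eef_pos: [0.4969, 0.0894, 0.0787]
tool_rot: [3.141, 0.0, -0.131]
contact_force: [0.5, -0.1, -0.2]
opening: 0.0174
grip_force: 29.4
```

```bash
python3 c.py w14 forceps tray_green
```

```text
43.15 [0.497 0.089 0.079] [ 3.141  0.    -0.131] [ 0.066  0.084  1.714 -0.     1.344  1.768]
forceps 0.84 [0.486 0.089 0.062] [330.723 265.692]
 mask forceps 0.67 (np.float64(328.7147707979627), np.float64(235.883701188455)) c 472.8037109375 91.6965103149414 26.290300369262695 147.6854705810547 81.19869995117188 mean [0.477 0.091]
 mask tray_green 0.71 (np.float64(326.6034953072264), np.float64(189.9923713532757)) c 489.68572998046875 90.70628356933594 87.26783752441406 157.3651123046875 82.5223159790039 mean [0.515 0.087]
```

View pics/w14.png

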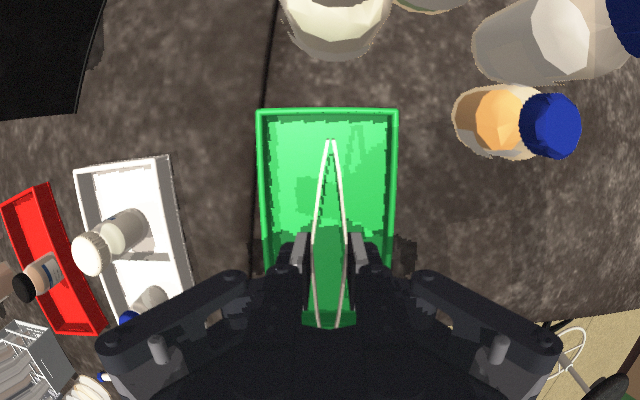

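The forceps sit centred over the green tray (328,190), parallel to its walls. Lowering gently.

Request:
apply_moves:
  angular:
    - [0, 0, 0]
    - [0, 0, 0]
    - [0, 0, 0]
    - [0, 0, 0]
    - [0, 0, 0]
    - [0, 0, 0]
    - [0, 0, 0]
    - [0, 0, 0]
  xyz:
    - [0, 0, 0.5]
    - [0, 0, 0.5]
    - [0, 0, 0.5]
    - [0, 0, 0.4]
    - [0, 0, 0.25]
    - [0, 0, 0.13]
    - [0, 0, 0]
    - [0, 0, 0]
  hand: [0.8, 0.8, 0.8, 0.8, 0.8, 0.8, 0.8, 0.8]

```text
t: 44.2
eef_pos: [0.497, 0.0903, 0.0219]
tool_rot: [-3.142, -0.001, -0.13]
contact_force: [-0.0, 0.4, 0.2]
opening: 0.0172
grip_force: 29.4
```

Request:
apply_moves:
  angular:
    - [0, 0, 0]
    - [0, 0, 0]
    - [0, 0, 0]
    - [0, 0, 0]
    - [0, 0, 0]
    - [0, 0, 0]
    - [0, 0, 0]
    - [0, 0, 0]
    - [0, 0, 0]
    - [0, 0, 0]
    - [0, 0, 0]
    - [0, 0, 0]
  xyz:
    - [0, 0, 0.07]
    - [0, 0, 0]
    - [0, 0, 0]
    - [0, 0, 0]
    - [0, 0, 0]
    - [0, 0, 0]
    - [0, 0, -0.3]
    - [0, 0, -0.8]
    - [0, 0, -1]
    - [0, 0, -1]
    - [0, 0, -1]
    - [0, 0, -1]
  hand: [0.8, 0.8, 0.5, 0.2, 0.2, 0.2, 0.2, 0.2, 0.2, 0.2, 0.2, 0.2]

```text
t: 45.4
eef_pos: [0.4966, 0.0903, 0.149]
tool_rot: [-3.142, -0.001, -0.13]
contact_force: [0.3, 0.2, 0.3]
opening: 0.0344
grip_force: 0.0
```

Request:
apply_moves:
  angular:
    - [0, 0, 0]
    - [0, 0, 0]
    - [0, 0, 0]
    - [0, 0, 0]
    - [0, 0, 0]
  xyz:
    - [0, 0, -1]
    - [0, 0, -1]
    - [-1, 0, 0]
    - [-1, 0, 0]
    - [0, 0, 0]
  hand: [0.2, 0.2, 0.2, 0.2, 0.2]

```text
t: 45.9
eef_pos: [0.4452, 0.0972, 0.1983]
tool_rot: [-3.141, -0.0, -0.129]
contact_force: [0.4, 0.0, 0.1]
opening: 0.0342
grip_force: 0.0
```

```bash
python3 c.py w15 forceps tray_green vial_white vial_blue vial_black
python3 - <<'E'
from h import *
np.set_printoptions(precision=3,suppress=True)
for c in ['side','scene']:
    r.capture(c)
    for l in ['forceps','vial_white','vial_blue','vial_black','bottle','timer','rack']:
        for d in r.spot_point(c,l):
            if d['p']>.45: print(c,l,round(d['p'],2),world(c,d['centre']))
E
```

```text
45.9 [0.445 0.097 0.198] [-3.141 -0.    -0.129] [ 0.09  -0.111  1.66   0.     1.592  1.79 ]
forceps 0.75 [0.49  0.093 0.002] [326.037 135.181]
 mask forceps 0.98 (np.float64(329.3626943005181), np.float64(117.58549222797927)) c 500.8622131347656 89.2774658203125 19.595258712768555 89.82914733886719 82.78423309326172 mean [0.508 0.087]
 mask forceps 0.52 (np.float64(188.93947368421053), np.float64(207.56315789473683)) c 432.7177734375 263.1495666503906 27.352832794189453 53.664024353027344 29.30818748474121 mean [0.432 0.263]
tray_green 0.8 [ 0.484  0.089 -0.   ] [330.716 139.82 ]
tray_green 0.36 [0.484 0.092 0.005] [328.24 140.67]
 mask tray_green 0.95 (np.float64(328.6959736456808), np.float64(135.2694729136164)) c 487.8224182128906 91.02039337158203 87.46105194091797 160.90216064453125 82.9406967163086 mean [0.49 0.09]
vial_white 0.81 [ 0.469 -0.344 -0.003] [617.266 130.045]
vial_white 0.74 [0.505 0.245 0.004] [189.428 143.184]
vial_blue 0.58 [ 0.439  0.246 -0.   ] [201.323 199.454]
vial_black 0.61 [0.472 0.376 0.001] [112.221 186.967]
side forceps 0.53 [0.49  0.089 0.008]
side vial_white 0.59 [0.508 0.243 0.005]
side vial_white 0.59 [ 0.476 -0.349 -0.002]
side vial_blue 0.49 [0.442 0.249 0.003]
side vial_black 0.56 [0.51  0.247 0.007]
side bottle 0.83 [ 0.673 -0.145 -0.002]
scene forceps 0.49 [0.481 0.093 0.003]
scene vial_white 0.65 [ 0.467 -0.347 -0.002]
scene vial_white 0.53 [0.484 0.088 0.003]
scene vial_blue 0.68 [ 0.434  0.246 -0.001]
scene vial_blue 0.5 [ 0.673 -0.144  0.001]
scene vial_black 0.61 [ 0.469  0.374 -0.   ]
scene vial_black 0.5 [ 0.673 -0.142  0.002]
scene bottle 0.53 [ 0.674 -0.145 -0.004]
scene rack 0.61 [ 0.664 -0.314 -0.   ]
```

All four are at their places in three views, the bottle and rack are where they started, and the timer was never approached.

```bash
python3 -c "
from bench import r
print(r.hand_in())"
```

```text
the job is handed in; nothing more can be done
None
```

The job is handed in at about 46 s with black in the red tray, blue and white one per bay in the white tray, and the forceps flat in the green tray; the cameras confirmed this but `hand_in` returned no verdict, the timer was not re-checked, and I viewed 15 pictures, one over the limit of 14.

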